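# Hold the printing block in the registration corner

## Robot

A 6-joint arm with a two-finger parallel gripper is mounted at the origin on the work surface. World frame = base frame: x ahead of the robot, y to its left, z up, the work surface at z = 0. Lengths are in m, angles in degrees, forces in N, time in s.
With the tool pointing down it reaches from about 0.4 to 0.825 m from the base axis. Payload 7 kg.
Tool frame: the origin (TCP) lies between the finger pads; the fingertips stand 11 mm ahead of it and the grasp point (between the pads) lies 8 mm behind it; z points along the fingers, y is the direction in which the jaws open and shut (so a half turn about z gives the same grasp; the last joint's range is limited). The gripper opens to 88 mm and grips with 3 to 60 N. Pads are 19 mm wide; open, the fingers measure 130 mm over their backs; the gripper's body (78 mm by 193 mm) begins 47 mm behind the grasp point.
Start: joints at [87.324, 20.546, 0.682, 0, -70.136, -16.507], TCP at [0.222, 0.637, 0.238] pointing down, gripper open.
Joint ranges: [-176.03, 176.03], [-82.01, 121.73], [-58.28, 71.71], [-173.87, 95.51], [-174.79, -0.11], [-173.66, 173.66]. Speed limits (degrees/s): [136.94, 136.94, 172.46, 180, 180, 180].

## Interface

Orientations are given as [roll, pitch, yaw] about the fixed x, y, z axes, in that order (R = Rz(yaw) Ry(pitch) Rx(roll)).
In Python, from plant import r gives the robot as it stands.
- The arm moves only by the shell command python3 -m inch 'ROWS' [OPENING] [FORCE]. ROWS is JSON, a list of rows, each an object of numbers: "x", "y", "z": the shift along the tool's x, y, z as a fraction of full scale; "yaw": the turn about the tool's z as a fraction of full scale. In form: [{"x": .., "y": .., "z": .., "yaw": ..}, ...]. A call has 1 to 5 rows; each row shifts and turns the pose as measured when the row begins, along the tool's axes as they then stand; what a row does not reach is not made up. Full scale, the value 1, is 0.025 m for a shift and 4 degrees for a turn. A row lasts 1/12 s, in which the tool goes at most 41.7 mm and 7.16 degrees, less where a joint would pass 70% of its speed; a pose out of reach is approached as far as the arm can. A call with a number of a shift or a turn outside -1 to 1 is refused whole. A call with a gripper value outside its range is refused whole. OPENING is the opening, from -1 (shut) to 1 (fully open), set as the call begins (- or left out, the last holds). The fingers move at their own pace and stop on an object; FORCE is the grip in N (left out, the last holds). Time passes only in rows, so rows that do not move let the fingers close. It gives the time, the measured TCP pose, the force and the opening at its end, in the units of the state.
- r.get_state(): the state, without advancing time (a new reading comes with each control period).
- r.capture(name): name is "side" or "top" or "wrist"; returns (picture, depth): 480x640x3 uint8, red, green, blue; 480x640 float32, m along the optical axis (not along the pixel's ray), 0 where there is no reading.
- r.camera_info(name): a dict with "mtx" (3x3 intrinsics, pixels), "pose" (4x4, takes a point from camera to world coordinates). Camera axes: x right, y down, z forward; pixel columns grow to the right and rows downward; lengths in m; the calibration is good to about 2 mm. The wrist camera is an equidistant fisheye: a pixel r from the principal point sees the ray r / f radians off the axis. A picture is of the moment at which its call begins: read the wrist's pose just before it. camera_info takes no time and is no camera call; for the wrist camera it gives the pose at the moment of the call.
- r.close_job(): hands the job in, once; it reports no verdict.
The state is a dict: "time_s": time; "joints": joint angles; "qd": joint speeds; "joint_torque": joint torques, N m; "tcp_pos": TCP position; "eef_rot": TCP orientation; "contact_force": force on the tool from outside, world axes, zero at the start; "moment": the same for the moment, N m; "gripper_width": finger opening in m.
Only numpy, scipy, OpenCV 4.12 (cv2) and the standard library are available. Lean on these libraries where they do the work, as an engineer would, in place of code of your own. Each camera call takes 0.05 s, during which the arm holds its last target. There are 200 camera calls.

## Task

Pick up the larger, oblong printing block, carry it over to the registration board and press it into the corner of the two wooden fences: face flat on the paper, long side flush against the long fence and end flush against the short fence. Finish while still holding it there with the gripper, keeping a steady light push against both fences at once so I can pencil round it; do not let go, and leave everything else where it is.

Things in the scene. Friction and masses are not known exactly. Their poses are not given: they have to be found in the camera images.
- block: The larger of two hand printing blocks, wood with a dark lino face underneath: a rectangular plate 110 (along its x) x 80 (y) x 22 mm high, with a bar handle standing centred on top, 60 long (along x) x 22 thick (y) x 40 mm high, so its top is 62 mm above the underside. About 0.15-0.3 kg. Loose, starts on the table in either of two spots. Origin: centre of the underside. The same either way round (half a turn).
- board: Plywood registration board 240 (x) x 200 (y) x 12 mm, fixed to the table, a sheet of white paper on it. Origin: centre of its underside. Its two fences stand on it, 20 mm high above the board's top and 20 mm thick: the long one along its -y edge, the short one along its +x edge; they meet in the +x, -y corner.
- long_fence: Wooden strip along board x, 215 x 20 x 20 mm, fixed on the board. Origin: centre of its underside. Its inner face lies at y = -75 mm in the board's frame (10 mm to +y of its origin), facing board +y; it spans board x from -100 to +115 mm. Rigid.
- short_fence: Wooden strip along board y, 20 x 150 x 20 mm, fixed on the board. Origin: centre of its underside. Its inner face lies at x = +95 mm in the board's frame (10 mm to -x of its origin), facing board -x; it spans board y from -75 to +75 mm. Rigid.
- seat (a point): Point on the board's top face (12 mm above the table; 40, -35 mm in the board's x, y) where the block's origin comes to lie when the block is fully in the corner with its long side along board x. Axes as the board's. The paper drags on the block: leaned on hard from above, friction takes up the sideways push before it reaches the fences.
- small_block: The smaller, square printing block, not wanted: plate 70 x 70 x 22 mm, handle 45 x 22 x 40 mm. Loose. It and the larger block swap spots. Leave alone. Origin: centre of the underside.
- eraser: White eraser 45 x 20 x 12 mm lying on the board near its open (-x, +y) corner. Loose, leave alone. Origin: centre of the underside.
- tape: Roll of paper tape lying flat, 90 mm across, 24 mm high. Loose, leave alone. Origin: centre of the underside.
- brush: Brush lying on the table beyond the board. Loose, leave alone.
- palette_knife: Palette knife lying on the table to the right of the board. Loose, leave alone.
- ink_jar: Closed glass jar, 66 mm across, 75 mm high. Loose, leave alone. Origin: centre of the underside.
- water_bottle: Clear water bottle, 70 mm across, 210 mm high, at the far right. Loose, leave alone. Origin: centre of the underside.
Mind the look-alikes: they are no part of the job. Leave any yellow look-alike of the block alone.

How it is judged (in metres and radians):
On the way:
1. the block is lifted clear of the table in the gripper (height (world z) of block above 0.03 m and contact force between the fingers and block above 1 N and contact force between block and board below 0.1 N), for 0.2 s.
At the end, for the whole second after the job is handed in: Block flat on the board (within 2.5 mm, tilt under 0.04 rad), long side along the long fence within 0.03 rad, centre within 4 mm of the seat, pressing each fence with over 1.5 N at once, fingers still on it with over 1 N, at rest (horizontal distance between block and seat below 0.004 m and z of block in the frame of board below 0.0145 m and angle between block's own z axis and vertical below 0.04 rad and angle between the x axis of block and the x axis of board, either way round below 0.03 rad and contact force between block and long_fence above 1.5 N and contact force between block and short_fence above 1.5 N and contact force between the fingers and block above 1 N and linear speed of block below 0.01 m/s); the arm keeps its last pose, push and grip.
It fails at once if another loose thing is moved by more than 25 mm (distance of any of small_block, eraser, tape, brush, palette_knife, ink_jar, water_bottle from where it was at the start of the episode above 0.025 m).
It also fails if it takes over 51 s, if anything falls off the work surface, if the arm or the gripper's body presses on something with over 40 N, if the wrist force passes 120 N, or if a joint passes its speed limit or range.

## Working session

There is one attempt and no reset: what is moved stays moved. The work goes in short steps, Python scripts to look and compute and a shell command to move; the robot and the scene stay as the last step left them, time stands still between calls to the robot, and variables do not carry over. Pictures are saved under pics/ and viewed, about 8 in all and at most 12, crops included, and the job is handed in when it is done.

```bash
mkdir -p pics; ls; python3 - <<'E'
from plant import r
import cv2,numpy as np
print(r.get_state())
for n in ("top","side"):
    p,d=r.capture(n); cv2.imwrite(f"pics/{n}0.png",p[:,:,::-1]); np.savez(f"{n}0.npz",p=p,d=d)
    print(n,r.camera_info(n))
E
```

```text
pics
{'time_s': 0.0, 'joints': array([ 8.73213103e+01,  2.05894400e+01,  6.33157812e-01, -2.05765869e-02,
       -7.01350245e+01, -1.65072829e+01]), 'qd': array([-0.06084976,  0.00246199,  0.02557183,  0.03919311, -0.02991231,
       -0.0947568 ]), 'joint_torque': array([ 8.00305043e-04, -5.82725143e+01,  2.93046194e+01,  6.99711487e+00,
        7.08613690e-03, -1.62446686e-04]), 'tcp_pos': array([0.2216909 , 0.63705346, 0.23663907]), 'eef_rot': array([ 1.79906960e+02, -7.40009322e-03, -1.91929740e+01]), 'contact_force': array([-0.37009637,  0.71384265,  0.04355663]), 'moment': array([-0.00256836, -0.02427372,  0.00834872]), 'gripper_width': 0.08740174366617355}
top {'mtx': array([[508.27715805,   0.        , 313.69520207],
       [  0.        , 508.27715805, 242.06437496],
       [  0.        ,   0.        ,   1.        ]]), 'pose': array([[-8.57167918e-02, -9.69091362e-01,  2.31332151e-01,
         3.41102603e-01],
       [-9.96319288e-01,  8.32081747e-02, -2.05979568e-02,
        -3.41119771e-02],
       [ 7.12575991e-04, -2.32246275e-01, -9.72656754e-01,
         1.25337883e+00],
       [ 0.00000000e+00,  0.00000000e+00,  0.00000000e+00,
         1.00000000e+00]])}
side {'mtx': array([[501.84861823,   0.        , 312.81195912],
       [  0.        , 501.84861823, 243.80611602],
       [  0.        ,   0.        ,   1.        ]]), 'pose': array([[ 0.96765873, -0.17933649,  0.17741196,  0.43995828],
       [-0.25223421, -0.69845046,  0.66973492, -0.78137223],
       [ 0.00380555, -0.69282421, -0.72109648,  0.85381302],
       [ 0.        ,  0.        ,  0.        ,  1.        ]])}
```

View pics/top0.png

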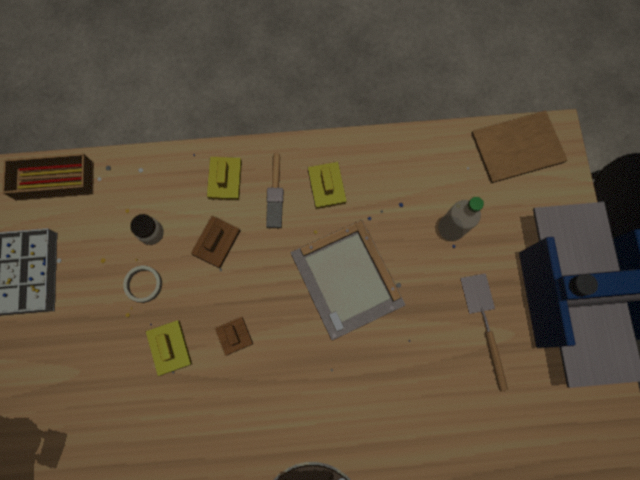

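View pics/side0.png

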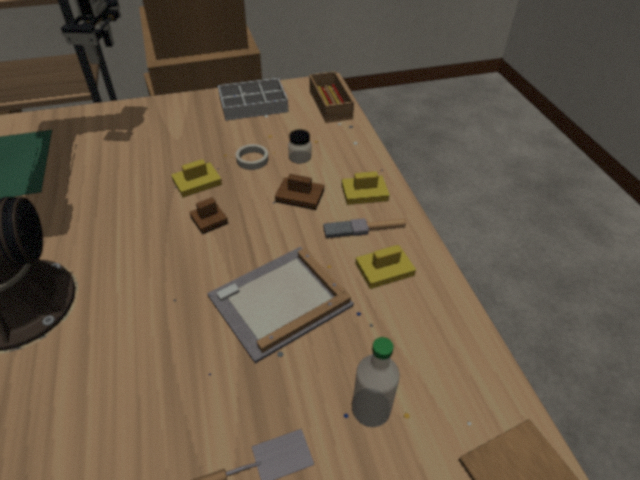

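The top view shows the larger brown block at about (215,241), with the small brown one at (234,335). The board is at (348,278): the long fence is its right edge, from (360,225) to (398,295), and the short fence its upper edge, from (302,250) to (360,225). The yellow blocks are decoys.

```bash
cat > h.py <<'E'
import numpy as np,cv2
from plant import r
def cast(n,uv,z):
    c=r.camera_info(n);K,T=c["mtx"],c["pose"];uv=np.atleast_2d(np.asarray(uv,float))
    d=np.c_[uv,np.ones(len(uv))]@np.linalg.inv(K).T@T[:3,:3].T
    return T[:3,3]+d*((z-T[2,3])/d[:,2])[:,None]
def cloud(n,d):
    c=r.camera_info(n);K,T=c["mtx"],c["pose"];v,u=np.mgrid[:480,:640]
    p=np.stack([u,v,np.ones_like(u)],-1)@np.linalg.inv(K).T*d[...,None]
    return p@T[:3,:3].T+T[:3,3]
E
python3 - <<'E'
from h import *
out=[]
for n,boxes in (("top",{"blk":(188,212,243,272),"board":(286,215,408,340)}),("side",{"blk":(272,172,328,210),"board":(205,245,355,358)})):
    f=np.load(n+"0.npz");p,d=f["p"],f["d"];P=cloud(n,d);Z=P[...,2]
    hsv=cv2.cvtColor(p,cv2.COLOR_RGB2HSV)
    for k,(a,b,c,e) in boxes.items():
        z=Z[b:e,a:c];print(n,k,"z pct",np.percentile(z,[5,25,50,75,95]).round(3))
        h=hsv[b:e,a:c]
        if k=="blk":
            m=((h[...,2]<130)&(h[...,0]<20)&(h[...,1]>90)&(z>0.01)).astype(np.uint8)
            m2=(m>0)&(z>0.05)
            q=P[b:e,a:c][m2][:,:2]
            print(" handle",len(q),cv2.minAreaRect(q.astype(np.float32)),q.mean(0))
            q=P[b:e,a:c][(m>0)&(z<0.035)][:,:2];print(" plate",len(q),cv2.minAreaRect(q.astype(np.float32)),q.mean(0))
        else:
            m=(z>0.024)&(z<0.045);q=P[b:e,a:c][m];print(" fence pts",m.sum(),q[:,2].mean())
            m=(z>0.005)&(z<0.05);q=P[b:e,a:c][m][:,:2];print(" board",cv2.minAreaRect(q.astype(np.float32)))
    w,hh=(320,240) 
    A,B=((280,210),(420,340)) if n=="top" else ((200,240),(360,360))
    im=p[A[1]:B[1],A[0]:B[0],::-1]; out.append(cv2.resize(cv2.convertScaleAbs(im,alpha=1.6),(400,370),interpolation=cv2.INTER_CUBIC))
cv2.imwrite("pics/board.png",np.hstack(out))
E
```

```text
top blk z pct [-0.004 -0.001  0.003  0.022  0.06 ]
 handle 251 ((0.5017695426940918, 0.09362347424030304), (0.40634527802467346, 0.0583464615046978), 30.314693450927734) [0.64047576 0.17345442]
 plate 1145 ((0.65828937292099, 0.1855267733335495), (0.08173906803131104, 0.1107759103178978), 59.07601547241211) [0.6544672  0.18347574]
top board z pct [-0.004 -0.001  0.007  0.012  0.031]
 fence pts 1306 0.030775350588471556
 board ((0.5449215173721313, -0.13479900360107422), (0.3063453435897827, 0.31086671352386475), 83.87362670898438)
side blk z pct [-0.     0.002  0.017  0.025  0.063]
 handle 228 ((0.537447452545166, -0.28685611486434937), (1.0063954591751099, 0.0604231059551239), 75.54660034179688) [0.65217442 0.15474562]
 plate 820 ((0.6582253575325012, 0.184915229678154), (0.08518215268850327, 0.11134124547243118), 60.01361083984375) [0.6550064  0.16939287]
side board z pct [-0.     0.002  0.012  0.015  0.034]
 fence pts 1880 0.03218332183891037
 board ((0.5365126132965088, -0.12693406641483307), (0.3039935529232025, 0.32814303040504456), 74.72921752929688)
```

View pics/board.png

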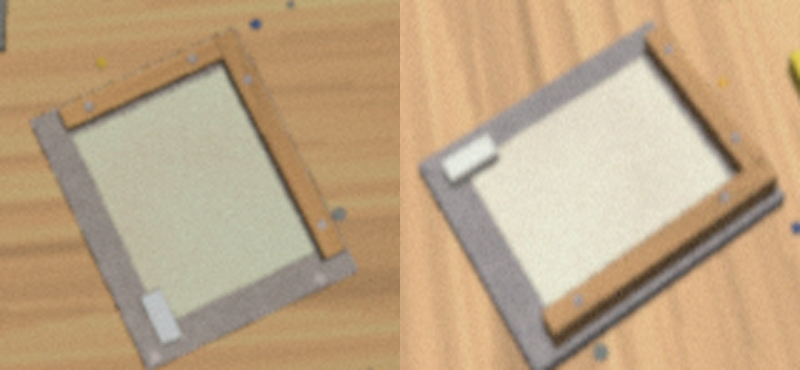

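The crops confirm it: the fences meet at crop (222,65) in the top view, the far-right corner of the board, with the eraser at the opposite corner. Next I fit the fence centrelines.

```bash
python3 - <<'E'
from h import *
s=lambda u,v:(280+u*140/400,210+v*130/370)
c=cast("top",[s(222,65),s(322,258),s(66,118)],0.032)
print("rough",c.round(4))
t=c[0]-c[1]
for n,(a,b,cc,e) in (("top",(286,215,408,340)),("side",(205,245,355,358))):
    f=np.load(n+"0.npz");P=cloud(n,f["d"])[b:e,a:cc].reshape(-1,3)
    P=P[(P[:,2]>.024)&(P[:,2]<.045)]
    C=c[0][:2].copy();th=np.arctan2(t[1],t[0])
    for _ in range(8):
        R=np.array([[np.cos(th),np.sin(th)],[-np.sin(th),np.cos(th)]]);q=(P[:,:2]-C)@R.T  # board axes, origin inner corner
        L=q[(abs(q[:,1]+.01)<.016)&(q[:,0]<-.02)&(q[:,0]>-.18)];S=q[(abs(q[:,0]-.01)<.016)&(q[:,1]>.015)&(q[:,1]<.135)]
        kl=np.polyfit(L[:,0],L[:,1],1);ks=np.polyfit(S[:,1],S[:,0],1)
        C=C+R.T@np.array([ks[1]-.01,kl[1]+.01]);th+=(kl[0]*len(L)-ks[0]*len(S))/(len(L)+len(S))
    print(n,len(L),len(S),"corner",C.round(4),"th",np.degrees(th),kl[0],ks[0],"spread",L[:,1].std(),S[:,0].std(),
      "seat",(C+R.T@np.array([-.055,.04])).round(4), "L x range",np.percentile(q[abs(q[:,1]+.01)<.01][:,0],[1,99]),np.percentile(q[abs(q[:,0]-.01)<.01][:,1],[1,99]))
E
```

```text
rough [[ 0.6457 -0.1708  0.032 ]
 [ 0.471  -0.2368  0.032 ]
 [ 0.6101 -0.032   0.032 ]]
top 555 403 corner [ 0.6521 -0.171 ] th 20.210499396843165 0.0006642047130199557 0.0009147233111589363 spread 0.0060946986803603245 0.00606278604360291 seat [ 0.5867 -0.1525] L x range [-0.19212384  0.01820867] [-0.0184949   0.14820381]
side 855 483 corner [ 0.653  -0.1746] th 20.412428908891954 -0.0016441658792437606 -0.0034875447654630297 spread 0.00651970891216797 0.006397649499744452 seat [ 0.5875 -0.1563] L x range [-0.1923459   0.01864528] [-0.01799774  0.15092668]
```

Top and side agree to within 4 mm: board at 20.3°, seat at about (0.587,-0.154). The block is at (0.658,0.185) with its long axis at -30.5°, and its measured 82x111 mm matches the given size. Now a small helper that gives the distance to go, then the first move.

```bash
cat > go.py <<'E'
import sys,numpy as np
from plant import r
x,y,z,w=map(float,sys.argv[1:5]);s=r.get_state();p=s["tcp_pos"];a=np.radians(s["eef_rot"][2])
D=np.array([x,y,z])-p;dw=(w-s["eef_rot"][2]+180)%360-180
print("t",round(s["time_s"],2),"pos",p.round(4),"rot",s["eef_rot"].round(2),"F",s["contact_force"].round(2),"w",round(s["gripper_width"],4),"j",s["joints"].round(0))
print("units x %.2f y %.2f z %.2f yaw %.2f"%((D[0]*np.cos(a)+D[1]*np.sin(a))/.025,(D[0]*np.sin(a)-D[1]*np.cos(a))/.025,-D[2]/.025,-dw/4))
E
python3 go.py .658 .185 .16 -30.5
python3 -m inch '[{"x":0.95,"y":0.5,"z":0,"yaw":0.5},{"x":0.95,"y":0.5,"z":0,"yaw":0.5},{"x":0.95,"y":0.5,"z":0,"yaw":0.5}]' 1 20
python3 go.py .658 .185 .16 -30.5
```

```text
t 0.1 pos [0.2217 0.6371 0.2367] rot [ 1.7992e+02 -1.0000e-02 -1.9190e+01] F [-0.45  0.21 -0.47] w 0.0873 j [ 87.  21.   1.  -0. -70. -17.]
units x 22.43 y 11.34 z 3.07 yaw 2.83
time_s: 0.35
tcp_pos: [0.2725, 0.5776, 0.2337]
eef_rot: [179.7, -0.0, -25.0]
contact_force: [-0.1, -0.3, -0.0]
gripper_width: 0.0877
t 0.35 pos [0.2725 0.5776 0.2337] rot [ 1.7972e+02 -5.0000e-02 -2.5040e+01] F [-0.1  -0.28 -0.05] w 0.0877 j [ 82.  17.  -4.  -0. -69. -17.]
units x 20.62 y 7.70 z 2.95 yaw 1.36
```

```bash

python3 -m inch '[{"x":1,"y":0.35,"z":0,"yaw":0.5},{"x":1,"y":0.35,"z":0,"yaw":0.5},{"x":1,"y":0.35,"z":0,"yaw":0.3},{"x":1,"y":0.35,"z":0},{"x":1,"y":0.35,"z":0}]' >/dev/null
python3 -m inch '[{"x":1,"y":0.35,"z":0},{"x":1,"y":0.35,"z":0},{"x":1,"y":0.35,"z":0},{"x":1,"y":0.35,"z":0},{"x":1,"y":0.35,"z":0}]' >/dev/null
python3 -m inch '[{"x":1,"y":0.3,"z":0},{"x":1,"y":0.3,"z":0},{"x":1,"y":0.3,"z":0},{"x":1,"y":0.3,"z":0}]' >/dev/null
python3 go.py .658 .185 .16 -30.5
```

```text
t 0.35 pos [0.2725 0.5776 0.2337] rot [ 1.7972e+02 -5.0000e-02 -2.5040e+01] F [-0.1  -0.28 -0.05] w 0.0877 j [ 82.  17.  -4.  -0. -69. -17.]
units x 20.62 y 7.70 z 2.95 yaw 1.36validation failed for argument at $[3]...
validation failed for argument at $[0]...
validation failed for argument at $[0]...
```

```bash

python3 -m inch '[{"x":1,"y":0.35,"z":0,"yaw":0.4},{"x":1,"y":0.35,"z":0,"yaw":0.4},{"x":1,"y":0.35,"z":0,"yaw":0.2},{"x":1,"y":0.35,"z":0,"yaw":0},{"x":1,"y":0.35,"z":0,"yaw":0}]' >/dev/null
python3 -m inch '[{"x":1,"y":0.35,"z":0,"yaw":0},{"x":1,"y":0.35,"z":0,"yaw":0},{"x":1,"y":0.35,"z":0,"yaw":0},{"x":1,"y":0.35,"z":0,"yaw":0},{"x":1,"y":0.35,"z":0,"yaw":0}]' >/dev/null
python3 -m inch '[{"x":1,"y":0.3,"z":0,"yaw":0},{"x":1,"y":0.3,"z":0,"yaw":0},{"x":1,"y":0.3,"z":0,"yaw":0},{"x":1,"y":0.3,"z":0,"yaw":0}]' >/dev/null
python3 go.py .658 .185 .16 -30.5
```

```text
t 1.52 pos [0.53   0.2885 0.23  ] rot [ 1.7915e+02  2.0000e-02 -2.9290e+01] F [ 0.25 -0.09 -0.63] w 0.0878 j [ 47.  15.  -9.   0. -67.  13.]
units x 6.49 y 1.10 z 2.80 yaw 0.30
```

```bash

python3 -m inch '[{"x":1,"y":0.2,"z":0.4,"yaw":0.1},{"x":1,"y":0.2,"z":0.4,"yaw":0.1},{"x":1,"y":0.2,"z":0.4,"yaw":0.1},{"x":1,"y":0.2,"z":0.5,"yaw":0},{"x":1,"y":0.2,"z":0.5,"yaw":0}]' >/dev/null
python3 -m inch '[{"x":0.9,"y":0,"z":0.5,"yaw":0},{"x":0.2,"y":0,"z":0.1,"yaw":0},{"x":0,"y":0,"z":0,"yaw":0}]' >/dev/null
python3 go.py .658 .185 .16 -30.5
python3 - <<'E'
from h import *
c=r.camera_info("wrist");p,d=r.capture("wrist");cv2.imwrite("pics/w1.png",cv2.convertScaleAbs(p[:,:,::-1],alpha=1.5));np.savez("w1.npz",p=p,d=d,K=c["mtx"],T=c["pose"]);print(c)
E
```

```text
t 2.18 pos [0.6555 0.1789 0.1545] rot [ 1.7899e+02  1.5000e-01 -3.0830e+01] F [ 0.16 -0.42  0.35] w 0.0876 j [ 32.  25.  -4.   0. -62.  27.]
units x -0.04 y -0.26 z -0.22 yaw -0.08
{'mtx': array([[371.64829954,   0.        , 321.88787349],
       [  0.        , 371.64829954, 233.15778823],
       [  0.        ,   0.        ,   1.        ]]), 'pose': array([[-0.51232679, -0.82946158, -0.22251911,  0.71419331],
       [-0.85862756,  0.49978446,  0.11390436,  0.14594626],
       [ 0.0167323 ,  0.2494173 , -0.96825154,  0.3018972 ],
       [ 0.        ,  0.        ,  0.        ,  1.        ]])}
```

View pics/w1.png

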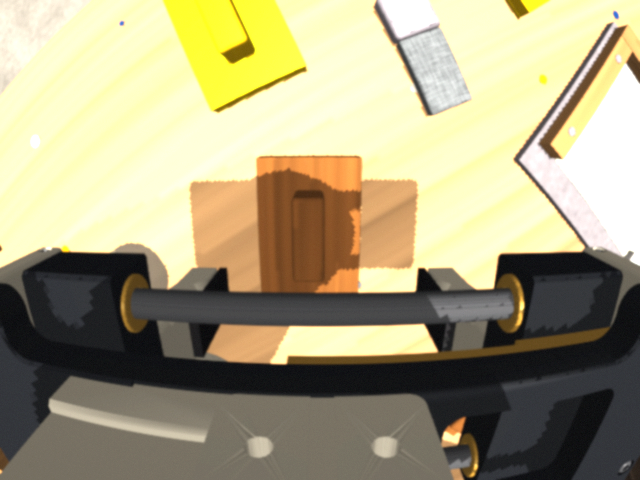

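The wrist view shows the handle at columns 292–326, rows 192–285, parallel to the tool and slightly left of the middle of the fingers at about 323. I'll cast rays to the handle top and plate corners.

```bash
python3 - <<'E'
from h import *
f=np.load("w1.npz");K,T=f["K"],f["T"]
def ray(uv,z):
    x=(np.array(uv,float)-K[:2,2])/K[0,0];rr=np.hypot(*x);d=T[:3,:3]@np.r_[np.sin(rr)*x/rr,np.cos(rr)]
    return T[:3,3]+d*(z-T[2,3])/d[2]
a,b,c,e=[ray(u,.062)[:2] for u in ((294,193),(322,193),(323,283),(294,283))]
print("handle c",(a+b+c+e)/4,"len",np.linalg.norm((a+b-c-e)/2),"w",np.linalg.norm(a-b),"ang",np.degrees(np.arctan2(*((a+b-c-e))[::-1])))
a,b,c,e=[ray(u,.022)[:2] for u in ((258,157),(361,156),(359,290),(261,290))]
m=(a+b)/2;u=(a+b-c-e);u/=np.linalg.norm(u);print("plate w",np.linalg.norm(a-b),"centre",m-.055*u,"ang",np.degrees(np.arctan2(*u[::-1])),np.degrees(np.arctan2(*(a-b)[::-1])))
E
```

```text
handle c [0.66003395 0.18427604] len 0.06278106032370327 w 0.018243240019336762 ang -31.061996432011544
plate w 0.07760848611987613 centre [0.65878364 0.18470962] ang -31.048064835006336 59.42932265424731
```

```bash

python3 -m inch '[{"x":0,"y":-0.26,"z":0,"yaw":0},{"x":0,"y":0,"z":0.8,"yaw":0},{"x":0,"y":0,"z":0.8,"yaw":0},{"x":0,"y":0,"z":0.8,"yaw":0}]' >/dev/null
python3 go.py .659 .1845 .040 -30.8
```

```text
t 2.57 pos [0.6602 0.1897 0.101 ] rot [179.58  -0.23 -30.62] F [0.85 0.88 0.55] w 0.0875 j [ 32.  28.  -7.   0. -55.  27.]
units x 0.06 y 0.20 z 2.44 yaw 0.05
```

```bash

python3 -m inch '[{"x":0,"y":0.15,"z":0.6,"yaw":0},{"x":0,"y":0.05,"z":0.6,"yaw":0},{"x":0,"y":0,"z":0.5,"yaw":0},{"x":0,"y":0,"z":0.3,"yaw":0},{"x":0,"y":0,"z":0.1,"yaw":0}]' >/dev/null
python3 go.py .659 .1845 .040 -30.8
```

```text
t 2.98 pos [0.6546 0.1925 0.0475] rot [179.71  -0.24 -30.19] F [-0.61  0.59 -0.38] w 0.0876 j [ 33.  30. -11.   0. -49.  27.]
units x 0.31 y 0.19 z 0.30 yaw 0.15
```

```bash

python3 -m inch '[{"x":0.31,"y":0.2,"z":0.15,"yaw":0.15},{"x":0,"y":0.05,"z":0.1,"yaw":0},{"x":0,"y":0,"z":0,"yaw":0}]' >/dev/null
python3 go.py .659 .1845 .040 -30.8
```

```text
t 3.23 pos [0.6587 0.1851 0.0427] rot [179.83  -0.32 -30.67] F [ 0.46 -0.07 -0.26] w 0.088 j [ 32.  31. -11.   0. -49.  27.]
units x 0.02 y 0.01 z 0.11 yaw 0.03
```

Aligned. Now close the gripper and let it settle.

```bash

python3 -m inch '[{"x":0,"y":0,"z":0.1,"yaw":0},{"x":0,"y":0,"z":0,"yaw":0},{"x":0,"y":0,"z":0,"yaw":0},{"x":0,"y":0,"z":0,"yaw":0},{"x":0,"y":0,"z":0,"yaw":0}]' -1 30 >/dev/null
python3 -m inch '[{"x":0,"y":0,"z":0,"yaw":0},{"x":0,"y":0,"z":0,"yaw":0},{"x":0,"y":0,"z":0,"yaw":0},{"x":0,"y":0,"z":0,"yaw":0},{"x":0,"y":0,"z":0,"yaw":0}]' >/dev/null
python3 go.py .659 .1845 .14 -30.8
python3 -m inch '[{"x":0,"y":0,"z":-0.4,"yaw":0},{"x":0,"y":0,"z":-0.8,"yaw":0},{"x":0,"y":0,"z":-0.8,"yaw":0},{"x":0,"y":0,"z":-0.8,"yaw":0},{"x":0,"y":0,"z":-0.8,"yaw":0}]' >/dev/null
python3 -m inch '[{"x":0,"y":0,"z":0,"yaw":0},{"x":0,"y":0,"z":0,"yaw":0},{"x":0,"y":0,"z":0,"yaw":0}]' >/dev/null
python3 go.py .587 -.154 .13 20.3
```

```text
t 4.07 pos [0.6604 0.1855 0.043 ] rot [-179.95   -0.46  -30.71] F [-1.08  0.56 -0.65] w 0.0261 j [ 32.  31. -11.   1. -48.  27.]
units x -0.03 y 0.06 z -3.88 yaw 0.02
t 4.73 pos [0.657  0.1847 0.1368] rot [179.75  -0.21 -30.76] F [ 0.83 -0.77 -1.87] w 0.0216 j [ 32.  25.  -6.   0. -59.  27.]
units x 4.52 y 13.07 z 0.27 yaw -12.77
```

Held: opening 21.6 mm, load about 1.9 N, lifted. Now carry it to a staging pose 15 mm off both fences.

```bash

python3 -m inch '[{"x":0.2,"y":0.5,"z":0,"yaw":-0.6},{"x":0.2,"y":0.8,"z":0,"yaw":-0.9},{"x":0.1,"y":0.9,"z":0,"yaw":-1},{"x":0.1,"y":0.9,"z":0,"yaw":-1},{"x":0,"y":0.9,"z":0,"yaw":-1}]' >/dev/null
python3 go.py .5677 -.1451 .13 20.3
```

```text
t 5.15 pos [0.6279 0.0866 0.1313] rot [179.49   0.25 -11.88] F [ 0.36  0.18 -1.44] w 0.0216 j [ 26.  22. -12.   0. -56.  52.]
units x -0.45 y 9.57 z 0.05 yaw -8.04
```

```bash

python3 -m inch '[{"x":-0.1,"y":0.9,"z":0,"yaw":-1},{"x":-0.2,"y":0.9,"z":0,"yaw":-1},{"x":-0.3,"y":0.9,"z":0,"yaw":-1},{"x":-0.4,"y":0.9,"z":0,"yaw":-1},{"x":-0.4,"y":0.9,"z":0,"yaw":-1}]' >/dev/null
python3 go.py .5677 -.1451 .13 20.3
```

```text
t 5.57 pos [ 0.5802 -0.03    0.1262] rot [179.58   1.03   9.16] F [-0.61 -0.52 -1.92] w 0.0215 j [ 17.  18. -19.   0. -54.  82.]
units x -1.22 y 4.47 z -0.15 yaw -2.79
```

```bash

python3 -m inch '[{"x":-0.4,"y":0.9,"z":0,"yaw":-0.9},{"x":-0.4,"y":0.9,"z":0,"yaw":-0.8},{"x":-0.5,"y":0.9,"z":0,"yaw":-0.5},{"x":-0.3,"y":0.6,"z":0,"yaw":-0.2},{"x":-0.1,"y":0.2,"z":0,"yaw":0}]' >/dev/null
python3 -m inch '[{"x":0,"y":0,"z":0,"yaw":0},{"x":0,"y":0,"z":0,"yaw":0}]' >/dev/null
python3 go.py .5677 -.1451 .13 20.3
```

```text
t 6.15 pos [ 0.5513 -0.1336  0.1208] rot [-179.99    1.83   19.2 ] F [-0.82  1.01 -2.95] w 0.0217 j [  6.  17. -21.   0. -54. 102.]
units x 0.47 y 0.65 z -0.37 yaw -0.28
```

```bash

python3 -m inch '[{"x":0.4,"y":0.5,"z":0.2,"yaw":-0.3},{"x":0.1,"y":0.1,"z":0.4,"yaw":0},{"x":0,"y":0,"z":0.4,"yaw":0},{"x":0,"y":0,"z":0,"yaw":0}]' >/dev/null
python3 go.py .5677 -.1451 .07 20.3
python3 - <<'E'
from h import *
c=r.camera_info("wrist");p,d=r.capture("wrist");cv2.imwrite("pics/w2.png",cv2.convertScaleAbs(p[:,:,::-1],alpha=1.3));np.savez("w2.npz",p=p,d=d,K=c["mtx"],T=c["pose"])
E
```

```text
t 6.48 pos [ 0.5681 -0.141   0.093 ] rot [-179.9     1.84   20.45] F [-0.31 -0.6  -2.08] w 0.0217 j [  5.  21. -20.   0. -51. 105.]
units x -0.07 y 0.15 z 0.92 yaw 0.04
```

View pics/w2.png

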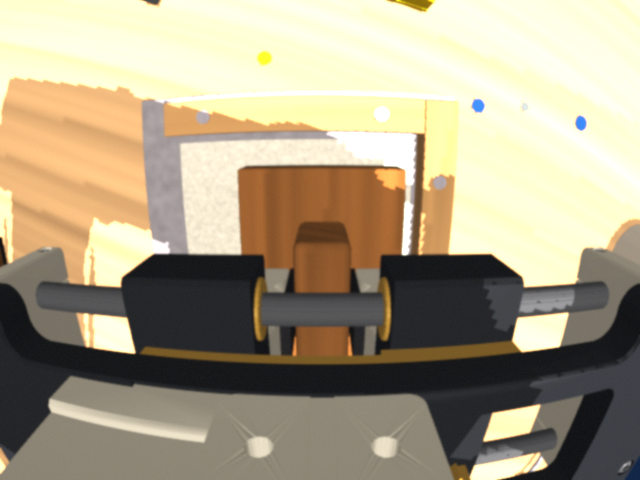

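The wrist view shows the block square to the fences and clear of both. Its front edge is at row 167 against the short fence's edge at about 133; its right edge is at column 405 against the long fence's at about 420. Lower it.

```bash

python3 -m inch '[{"x":0,"y":0,"z":0.5,"yaw":0},{"x":0,"y":0,"z":0.4,"yaw":0},{"x":0,"y":0,"z":0.3,"yaw":0},{"x":0,"y":0,"z":0,"yaw":0}]' >/dev/null
python3 go.py .5677 -.1451 .055 20.3
python3 -m inch '[{"x":0,"y":0,"z":0.12,"yaw":0},{"x":0,"y":0,"z":0,"yaw":0}]' >/dev/null
python3 go.py .5677 -.1451 .055 20.3

```

```text
t 6.87 pos [ 0.5672 -0.1392  0.0628] rot [-179.94    1.82   20.56] F [-0.56 -0.44 -2.21] w 0.0221 j [  6.  23. -22.   1. -47. 105.]
units x -0.06 y 0.23 z 0.31 yaw 0.07
t 7.03 pos [ 0.5673 -0.1391  0.0602] rot [-179.97    1.83   20.61] F [ 0.48 -0.79 -2.37] w 0.0223 j [  6.  23. -22.   1. -47. 104.]
units x -0.07 y 0.23 z 0.21 yaw 0.08
```

```bash

for i in 1 2 3; do python3 -m inch '[{"x":0,"y":0,"z":0.1,"yaw":0},{"x":0,"y":0,"z":0,"yaw":0}]' >/dev/null
python3 go.py .5677 -.1451 .055 20.3; done

```

```text
t 7.2 pos [ 0.5676 -0.1394  0.0593] rot [179.97   1.77  20.64] F [ 0.01  1.41 -1.87] w 0.0223 j [  6.  23. -22.   1. -47. 104.]
units x -0.08 y 0.22 z 0.17 yaw 0.08
t 7.37 pos [ 0.5685 -0.1394  0.0594] rot [179.9    1.64  20.67] F [-0.56  0.58 -2.3 ] w 0.022 j [  6.  23. -22.   1. -46. 104.]
units x -0.11 y 0.20 z 0.18 yaw 0.09
t 7.53 pos [ 0.5696 -0.1393  0.0592] rot [179.83   1.47  20.71] F [-0.85  0.81 -2.6 ] w 0.0223 j [  6.  23. -22.   1. -46. 104.]
units x -0.15 y 0.19 z 0.17 yaw 0.10
```

```bash

for i in 1 2 ; do python3 -m inch '[{"x":-0.05,"y":0,"z":0.2,"yaw":0.05},{"x":0,"y":0,"z":0.1,"yaw":0}]' >/dev/null
python3 go.py .5677 -.1451 .055 20.3;python3 -c "
from plant import r;print(r.get_state()['moment'])"; done

```

```text
t 7.7 pos [ 0.5705 -0.1393  0.0568] rot [179.69   1.19  20.62] F [-12.29   3.16  25.57] w 0.0224 j [  6.  23. -23.   1. -45. 104.]
units x -0.19 y 0.18 z 0.07 yaw 0.08
[ 1.37952026  4.86749544 -0.03460348]
t 7.87 pos [ 0.571  -0.1392  0.0557] rot [179.56   0.91  20.54] F [-6.71  0.41 11.22] w 0.022 j [  6.  23. -23.   1. -45. 104.]
units x -0.21 y 0.18 z 0.03 yaw 0.06
[0.23075234 2.24562941 0.04986417]
```

Down on the paper (Fz about 11 N). Ease off and slide toward the long fence (tool +y).

```bash

python3 -m inch '[{"x":0,"y":0.1,"z":-0.04,"yaw":0.06},{"x":0,"y":0.2,"z":0,"yaw":0}]' >/dev/null
python3 go.py .587 -.154 .055 20.3
python3 -m inch '[{"x":0,"y":0.2,"z":0,"yaw":0},{"x":0,"y":0.2,"z":0,"yaw":0}]' >/dev/null
python3 go.py .587 -.154 .055 20.3

```

```text
t 8.03 pos [ 0.5739 -0.1456  0.0577] rot [179.53   0.77  20.33] F [ 0.69 -0.28 -2.46] w 0.0216 j [  5.  23. -22.   1. -45. 105.]
units x 0.38 y 0.50 z 0.11 yaw 0.01
t 8.2 pos [ 0.5776 -0.1557  0.057 ] rot [179.55   0.78  20.34] F [-0.08  0.09 -2.46] w 0.022 j [  4.  24. -22.   1. -45. 106.]
units x 0.38 y 0.07 z 0.08 yaw 0.01
```

```bash

for i in 1 2 3; do python3 -m inch '[{"x":0.08,"y":0.1,"z":0.03,"yaw":0}]' >/dev/null
python3 go.py .587 -.154 .055 20.3;done

```

```text
t 8.28 pos [ 0.5781 -0.1563  0.0556] rot [179.78   0.96  20.24] F [-23.72  33.49  42.8 ] w 0.0221 j [  4.  24. -21.   1. -46. 106.]
units x 0.36 y 0.04 z 0.02 yaw -0.02
t 8.37 pos [ 0.5781 -0.1562  0.0554] rot [-179.96    1.2    20.19] F [-20.97  27.75  41.1 ] w 0.0219 j [  4.  24. -21.   0. -46. 106.]
units x 0.36 y 0.04 z 0.02 yaw -0.03
t 8.45 pos [ 0.5781 -0.1562  0.0554] rot [-179.72    1.44   20.18] F [-16.6   18.66  24.41] w 0.0217 j [  4.  24. -21.   0. -47. 106.]
units x 0.36 y 0.04 z 0.02 yaw -0.03
```

Long fence reached. Ease z and y, then slide in x.

```bash

for i in 1 2 3; do python3 -m inch '[{"x":0.1,"y":0,"z":-0.02,"yaw":0}]' >/dev/null
python3 go.py .587 -.154 .055 20.3;done

```

```text
t 8.53 pos [ 0.5795 -0.155   0.0561] rot [-179.64    1.53   20.17] F [-0.06  0.19 -2.46] w 0.0216 j [  4.  24. -20.   0. -47. 106.]
units x 0.30 y 0.06 z 0.04 yaw -0.03
t 8.62 pos [ 0.5819 -0.1542  0.0564] rot [-179.62    1.54   20.16] F [ 0.47  0.5  -2.35] w 0.022 j [  4.  24. -20.   0. -47. 106.]
units x 0.19 y 0.06 z 0.05 yaw -0.03
t 8.7 pos [ 0.5845 -0.1537  0.0564] rot [-179.62    1.56   20.15] F [-1.31  0.82 -2.27] w 0.0222 j [  4.  25. -20.   0. -47. 106.]
units x 0.09 y 0.04 z 0.05 yaw -0.04
```

```bash

for i in 1 2 3; do python3 -m inch '[{"x":0.08,"y":0.02,"z":0,"yaw":0}]' >/dev/null
python3 go.py .587 -.154 .055 20.3;done

```

```text
t 8.78 pos [ 0.5855 -0.1534  0.0556] rot [-179.54    1.71   20.12] F [-13.05   6.7   15.41] w 0.0217 j [  4.  25. -19.   0. -48. 106.]
units x 0.05 y 0.04 z 0.03 yaw -0.04
t 8.87 pos [ 0.5855 -0.1534  0.0555] rot [-179.44    1.96   20.11] F [-13.4    5.83  18.73] w 0.022 j [  4.  25. -19.   0. -48. 106.]
units x 0.05 y 0.04 z 0.02 yaw -0.05
t 8.95 pos [ 0.5856 -0.1534  0.0556] rot [-179.36    2.21   20.1 ] F [-11.31   4.05  12.31] w 0.0219 j [  4.  25. -19.   0. -48. 106.]
units x 0.05 y 0.04 z 0.02 yaw -0.05
```

Both fences are reached, at the expected spot, but pushing tilts the tool (pitch 2.2°). Back off slightly and press down to level the block on the paper.

```bash

python3 -m inch '[{"x":-0.15,"y":-0.1,"z":-0.02,"yaw":-0.04}]' >/dev/null
python3 go.py .587 -.154 .055 20.3
for i in 1 2 3 4; do python3 -m inch '[{"x":0,"y":0,"z":0.06,"yaw":0}]' >/dev/null
python3 go.py .587 -.154 .055 20.3;done

```

```text
t 9.03 pos [ 0.582  -0.1527  0.0562] rot [-179.38    2.22   20.26] F [ 0.55  0.48 -1.53] w 0.022 j [  4.  25. -19.   0. -48. 106.]
units x 0.17 y 0.12 z 0.05 yaw -0.01
t 9.12 pos [ 0.581  -0.1528  0.0554] rot [-179.35    2.3    20.27] F [-14.8   11.05  29.9 ] w 0.0216 j [  4.  25. -19.   0. -48. 106.]
units x 0.21 y 0.13 z 0.01 yaw -0.01
t 9.2 pos [ 0.581  -0.1528  0.0554] rot [-179.37    2.29   20.3 ] F [-8.11  7.54 23.42] w 0.0216 j [  4.  25. -19.   0. -48. 106.]
units x 0.21 y 0.13 z 0.02 yaw -0.00
t 9.28 pos [ 0.581  -0.1528  0.0554] rot [-179.4     2.28   20.32] F [-7.29  6.44 18.22] w 0.0217 j [  4.  25. -19.   0. -48. 106.]
units x 0.21 y 0.13 z 0.02 yaw 0.01
t 9.37 pos [ 0.581  -0.1528  0.0554] rot [-179.41    2.26   20.34] F [-8.05  6.59 17.16] w 0.0218 j [  4.  25. -19.   0. -48. 106.]
units x 0.21 y 0.13 z 0.02 yaw 0.01
```

```bash
cat > tilt.py <<'E'
from h import *
import sys
c=r.camera_info("wrist");p,d=r.capture("wrist");K,T=c["mtx"],c["pose"];th=np.radians(20.3)
cv2.imwrite(f"pics/{sys.argv[1]}.png",cv2.convertScaleAbs(p[:,:,::-1],alpha=1.3))
v,u=np.mgrid[:480,:640];x=(u-K[0,2])/K[0,0];y=(v-K[1,2])/K[0,0];rr=np.hypot(x,y)+1e-9;k=np.tan(rr)/rr
P=np.stack([x*k,y*k,np.ones_like(x)],-1)*d[...,None]@T[:3,:3].T+T[:3,3]
S=np.array([.587,-.154,0]);Rb=np.array([[np.cos(th),np.sin(th),0],[-np.sin(th),np.cos(th),0],[0,0,1]])
q=(P-S)@Rb.T   # board axes about the seat
hs=cv2.cvtColor(p,cv2.COLOR_RGB2HSV)
X,Y,Z=q[...,0],q[...,1],q[...,2];ok=(d>0)&(v<250)
def fit(m,n):
    A=np.c_[X[m],Y[m],np.ones(m.sum())];zz=Z[m]
    for _ in range(3):
        k=np.linalg.lstsq(A,zz,rcond=None)[0];e=abs(zz-A@k)<.003;A,zz=A[e],zz[e]
    print(n,len(zz),"slopes x %.4f y %.4f"%tuple(k[:2]),"z@centroid %.4f"%(A.mean(0)@k),"X",X[m].min().round(3),X[m].max().round(3))
fit(ok&(abs(Y)<.034)&(X>.0)&(X<.048)&(Z>.026)&(Z<.043),"plate")
fit(ok&(Z>-.012)&(Z<.006)&(X>.09)&(X<.3)&(abs(Y)<.2),"table ahead")
fit(ok&(Z>.006)&(Z<.02)&(Y>.045)&(Y<.11)&(X<.05)&(X>-.05),"paper left")
E
python3 tilt.py w3
```

```text
plate 10580 slopes x 0.0001 y 0.0044 z@centroid 0.0345 X 0.009 0.048
table ahead 55366 slopes x 0.0012 y -0.0004 z@centroid 0.0005 X 0.09 0.173
paper left 8998 slopes x 0.0018 y -0.0020 z@centroid 0.0128 X 0.001 0.05
```

View pics/w3.png

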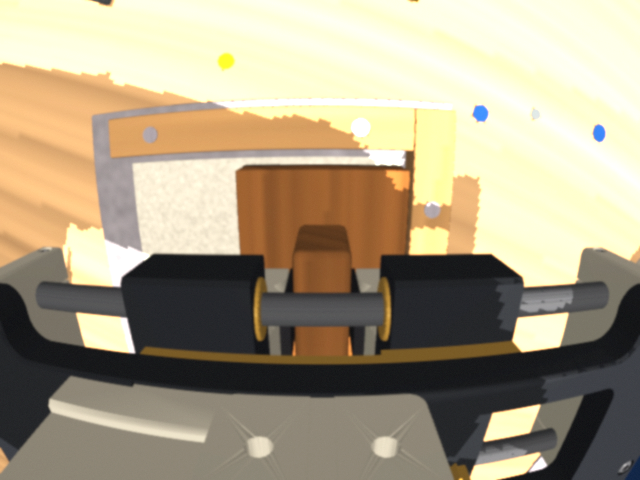

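The block lies flat: plate top at 34.5 mm, slope under 0.005. The tool tilt is just rotation in the pads. There is still about 5 mm to the short fence and about 3 mm to the long one. Now the final gentle push.

```bash
sed -i '$a f=s["contact_force"];b=np.radians(20.3);print("tool push x %.1f y %.1f down %.1f"%(-(f[0]*np.cos(b)+f[1]*np.sin(b)),-(f[0]*np.sin(b)-f[1]*np.cos(b)),f[2]))' go.py
python3 -m inch '[{"x":0.1,"y":0.06,"z":-0.02,"yaw":0}]' >/dev/null
python3 go.py .587 -.154 .055 20.3
for i in 1 2 3; do python3 -m inch '[{"x":0.07,"y":0.05,"z":-0.01,"yaw":0}]' >/dev/null
python3 go.py .587 -.154 .055 20.3;done

```

```text
t 9.5 pos [ 0.5836 -0.1534  0.0562] rot [-179.42    2.25   20.33] F [-1.21 -0.47 -2.79] w 0.0217 j [  4.  25. -19.   0. -48. 106.]
units x 0.12 y 0.07 z 0.05 yaw 0.01
tool push x 1.3 y -0.0 down -2.8
t 9.58 pos [ 0.5852 -0.1537  0.0561] rot [-179.36    2.29   20.3 ] F [-5.1   7.84  2.45] w 0.0217 j [  4.  25. -19.   0. -49. 106.]
units x 0.06 y 0.04 z 0.05 yaw 0.00
tool push x 2.1 y 9.1 down 2.4
t 9.67 pos [ 0.5854 -0.1537  0.0558] rot [-179.22    2.49   20.27] F [-14.41  10.58  15.21] w 0.0217 j [  4.  25. -19.  -0. -49. 107.]
units x 0.06 y 0.03 z 0.03 yaw -0.01
tool push x 9.8 y 14.9 down 15.2
t 9.75 pos [ 0.5855 -0.1537  0.0558] rot [-179.09    2.7    20.25] F [-11.59   9.04  15.82] w 0.0215 j [  4.  25. -18.  -0. -49. 107.]
units x 0.05 y 0.03 z 0.03 yaw -0.01
tool push x 7.7 y 12.5 down 15.8
```

```bash

python3 -m inch '[{"x":0.08,"y":0.04,"z":-0.03,"yaw":0}]' >/dev/null
python3 go.py .587 -.154 .055 20.3
python3 -m inch '[{"x":0.1,"y":0.05,"z":-0.035,"yaw":0}]' >/dev/null
python3 go.py .587 -.154 .055 20.3

```

```text
t 9.83 pos [ 0.5857 -0.1536  0.0562] rot [-178.97    2.91   20.23] F [-9.08  3.63  7.24] w 0.0219 j [  4.  25. -18.  -0. -50. 107.]
units x 0.04 y 0.03 z 0.05 yaw -0.02
tool push x 7.3 y 6.6 down 7.2
t 9.92 pos [ 0.5859 -0.1536  0.0564] rot [-178.82    3.18   20.21] F [-11.72   6.9   10.35] w 0.0214 j [  4.  26. -18.  -0. -50. 107.]
units x 0.03 y 0.03 z 0.06 yaw -0.02
tool push x 8.6 y 10.5 down 10.3
```

```bash

python3 -m inch '[{"x":0.12,"y":0.06,"z":-0.05,"yaw":0}]' >/dev/null
python3 go.py .587 -.154 .055 20.3; python3 tilt.py w4; python3 go.py .587 -.154 .055 20.3

```

```text
t 10.0 pos [ 0.5863 -0.1536  0.0568] rot [-178.65    3.5    20.16] F [-12.12   6.93  10.63] w 0.0217 j [  4.  26. -17.  -0. -51. 107.]
units x 0.02 y 0.03 z 0.07 yaw -0.03
tool push x 9.0 y 10.7 down 10.6
plate 9311 slopes x -0.0162 y 0.0204 z@centroid 0.0353 X 0.013 0.048
table ahead 58922 slopes x 0.0016 y -0.0004 z@centroid 0.0005 X 0.09 0.178
paper left 8264 slopes x 0.0023 y -0.0018 z@centroid 0.0128 X 0.004 0.05
t 10.05 pos [ 0.5863 -0.1536  0.0569] rot [-178.64    3.54   20.17] F [-12.16   7.43  10.47] w 0.0222 j [  4.  26. -17.  -0. -51. 107.]
units x 0.02 y 0.03 z 0.07 yaw -0.03
tool push x 8.8 y 11.2 down 10.5
```

View pics/w4.png

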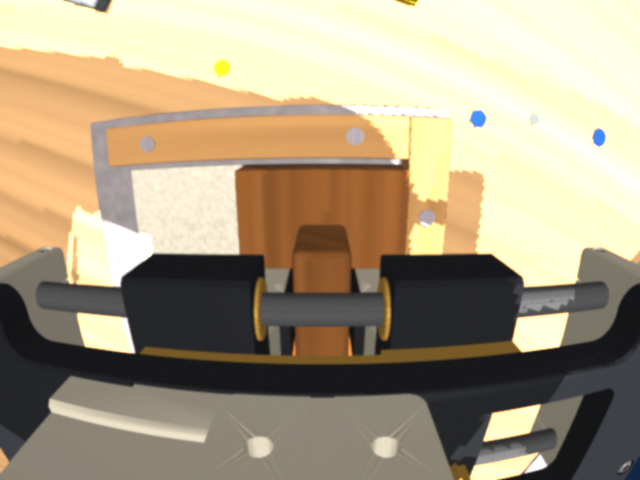

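In the corner now, but the row-by-row tool tilt has started tipping the block (slopes about 0.02). I'll level the tool by dragging back from the fences under light downforce, so the friction turns it the other way.

```bash

python3 -m inch '[{"x":-0.05,"y":-0.04,"z":0.08,"yaw":-0.03}]' >/dev/null
python3 go.py .587 -.154 .055 20.3
for i in 1 2 3; do python3 -m inch '[{"x":-0.08,"y":-0.05,"z":0.05,"yaw":0}]' >/dev/null
python3 go.py .587 -.154 .055 20.3;done

```

```text
t 10.13 pos [ 0.5853 -0.1534  0.0556] rot [-178.67    3.52   20.31] F [ 1.57  3.52 21.85] w 0.0217 j [  4.  26. -17.  -0. -50. 107.]
units x 0.06 y 0.05 z 0.02 yaw 0.00
tool push x -2.7 y 2.8 down 21.9
t 10.22 pos [ 0.5852 -0.1534  0.0557] rot [-178.81    3.33   20.37] F [2.8  0.32 7.63] w 0.022 j [  4.  26. -18.  -0. -50. 107.]
units x 0.06 y 0.05 z 0.03 yaw 0.02
tool push x -2.7 y -0.7 down 7.6
t 10.3 pos [ 0.5852 -0.1534  0.0557] rot [-178.94    3.12   20.41] F [1.47 1.75 6.3 ] w 0.0221 j [  4.  26. -18.  -0. -50. 107.]
units x 0.06 y 0.05 z 0.03 yaw 0.03
tool push x -2.0 y 1.1 down 6.3
t 10.38 pos [ 0.5851 -0.1533  0.0556] rot [-179.06    2.93   20.44] F [0.54 2.2  7.26] w 0.0217 j [  4.  25. -18.  -0. -49. 107.]
units x 0.06 y 0.05 z 0.02 yaw 0.04
tool push x -1.3 y 1.9 down 7.3
```

It's levelling at about 0.2° per row while the block stays put. Continue.

```bash

for i in 1 2; do python3 -m inch '[{"x":-0.08,"y":-0.05,"z":0.05,"yaw":0.02},{"x":-0.08,"y":-0.05,"z":0.05,"yaw":0.02},{"x":-0.08,"y":-0.05,"z":0.05,"yaw":0},{"x":-0.08,"y":-0.05,"z":0.05,"yaw":0},{"x":-0.08,"y":-0.05,"z":0.05,"yaw":0}]' >/dev/null
python3 go.py .587 -.154 .055 20.3;done

```

```text
t 10.8 pos [ 0.585  -0.1529  0.0552] rot [-179.7     1.94   20.5 ] F [1.82 1.87 7.11] w 0.0217 j [  4.  25. -19.   0. -48. 106.]
units x 0.06 y 0.07 z 0.01 yaw 0.05
tool push x -2.4 y 1.1 down 7.1
t 11.22 pos [ 0.5851 -0.1528  0.0551] rot [179.65   0.96  20.56] F [ 0.37  0.77 10.24] w 0.0219 j [  4.  24. -21.   1. -46. 106.]
units x 0.05 y 0.07 z 0.00 yaw 0.06
tool push x -0.6 y 0.6 down 10.2
```

```bash

python3 -m inch '[{"x":-0.08,"y":-0.02,"z":0.04,"yaw":0.03},{"x":-0.08,"y":-0.02,"z":0.04,"yaw":0.03},{"x":-0.08,"y":-0.02,"z":0.04,"yaw":0},{"x":-0.08,"y":-0.02,"z":0.04,"yaw":0},{"x":-0.08,"y":-0.02,"z":0.04,"yaw":0}]' >/dev/null
python3 go.py .587 -.154 .055 20.3
python3 -m inch '[{"x":-0.08,"y":-0.02,"z":0.03,"yaw":0},{"x":-0.08,"y":-0.02,"z":0.03,"yaw":0}]' >/dev/null
python3 go.py .587 -.154 .055 20.3

```

```text
t 11.63 pos [ 0.585  -0.1533  0.0551] rot [1.793e+02 1.000e-02 2.042e+01] F [0.03 4.11 8.6 ] w 0.0219 j [  4.  24. -22.   1. -45. 105.]
units x 0.06 y 0.06 z 0.01 yaw 0.03
tool push x -1.4 y 3.8 down 8.6
t 11.8 pos [ 0.5849 -0.1532  0.0552] rot [179.18  -0.37  20.46] F [0.87 4.76 5.2 ] w 0.0222 j [  4.  24. -22.   1. -44. 105.]
units x 0.07 y 0.06 z 0.01 yaw 0.04
tool push x -2.5 y 4.2 down 5.2
```

Level now (0.4° and 0.8° pre-tilt the other way). Push into the corner in just a few rows.

```bash

python3 -m inch '[{"x":0.1,"y":0.06,"z":-0.02,"yaw":0}]' >/dev/null
python3 go.py .587 -.154 .055 20.3
python3 -m inch '[{"x":0.1,"y":0.06,"z":-0.02,"yaw":0}]' >/dev/null
python3 go.py .587 -.154 .055 20.3

```

```text
t 11.88 pos [ 0.5859 -0.1532  0.0551] rot [179.3   -0.21  20.41] F [-12.37   7.59   3.65] w 0.0219 j [  4.  24. -22.   1. -44. 106.]
units x 0.03 y 0.05 z 0.00 yaw 0.03
tool push x 9.0 y 11.4 down 3.6
t 11.97 pos [ 0.586  -0.1532  0.055 ] rot [1.7947e+02 7.0000e-02 2.0370e+01] F [-13.68   9.46  13.83] w 0.0219 j [  4.  24. -21.   1. -45. 106.]
units x 0.02 y 0.04 z -0.00 yaw 0.02
tool push x 9.5 y 13.6 down 13.8
```

```bash

python3 -m inch '[{"x":0.12,"y":0.05,"z":-0.05,"yaw":0}]' >/dev/null
python3 go.py .587 -.154 .055 20.3; python3 tilt.py w5;  python3 go.py .587 -.154 .055 20.3

```

```text
t 12.05 pos [ 0.5865 -0.153   0.0552] rot [179.63   0.36  20.31] F [-7.87  3.46  4.65] w 0.0216 j [  4.  24. -21.   1. -45. 106.]
units x 0.01 y 0.05 z 0.01 yaw 0.00
tool push x 6.2 y 6.0 down 4.7
plate 8876 slopes x 0.0002 y -0.0006 z@centroid 0.0344 X 0.015 0.048
table ahead 60742 slopes x 0.0016 y -0.0005 z@centroid 0.0006 X 0.09 0.182
paper left 8020 slopes x 0.0019 y -0.0018 z@centroid 0.0129 X 0.008 0.05
t 12.1 pos [ 0.5865 -0.153   0.0552] rot [179.64   0.4   20.31] F [-9.56  6.04  6.67] w 0.0218 j [  4.  24. -21.   1. -45. 106.]
units x 0.00 y 0.04 z 0.01 yaw 0.00
tool push x 6.9 y 9.0 down 6.7
```

View pics/w5.png

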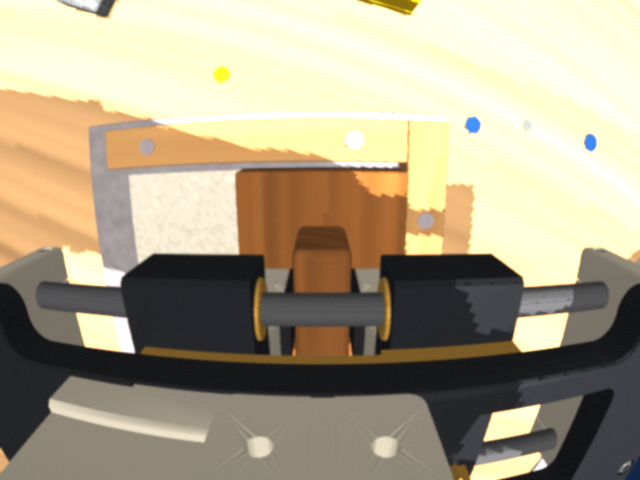

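Flat and level, but there may still be a sliver of gap at the short fence (rows 164–170). Check it in a crop.

```bash
cat > gap.py <<'E'
import cv2,sys
im=cv2.imread(f"pics/{sys.argv[1]}.png")[145:225,225:425]
cv2.imwrite(f"pics/{sys.argv[1]}c.png",cv2.resize(im,(800,320),interpolation=cv2.INTER_NEAREST))
E
python3 gap.py w5
python3 - <<'E'
from h import *
p=cv2.imread("pics/w5.png")
for u in (260,300,340,370): print(u,[tuple(int(k) for k in p[v,u]) for v in range(160,174)])
c=r.camera_info("wrist");K,T=c["mtx"],c["pose"];th=np.radians(20.3)
def ray(uv,z):
    x=(np.array(uv,float)-K[:2,2])/K[0,0];rr=np.hypot(*x);d=T[:3,:3]@np.r_[np.sin(rr)*x/rr,np.cos(rr)]
    q=T[:3,3]+d*(z-T[2,3])/d[2]-[.587,-.154,0];return (q[0]*np.cos(th)+q[1]*np.sin(th))*1e3
for v in range(162,173): print(v,"X mm at z=.034 %.1f  .032 %.1f .012 %.1f"%(ray((320,v),.034),ray((320,v),.032),ray((320,v),.012)))
E
```

```text
260 [(99, 152, 207), (104, 143, 186), (126, 144, 168), (148, 152, 165), (156, 156, 166), (157, 157, 166), (153, 153, 162), (133, 134, 143), (86, 90, 101), (40, 57, 81), (32, 58, 96), (40, 77, 122), (46, 88, 144), (49, 98, 160)]
300 [(98, 143, 191), (113, 138, 169), (143, 151, 166), (157, 157, 170), (160, 161, 170), (156, 156, 166), (142, 140, 151), (107, 107, 120), (61, 73, 90), (34, 57, 88), (35, 65, 104), (40, 77, 125), (44, 87, 140), (44, 90, 147)]
340 [(174, 250, 255), (205, 239, 255), (253, 255, 255), (255, 255, 255), (248, 248, 255), (204, 204, 216), (150, 150, 160), (95, 96, 108), (53, 65, 86), (35, 58, 92), (36, 68, 110), (43, 81, 133), (47, 90, 147), (49, 95, 155)]
370 [(172, 253, 255), (191, 237, 255), (239, 253, 255), (255, 255, 255), (255, 255, 255), (255, 255, 255), (250, 251, 255), (191, 192, 205), (105, 112, 129), (44, 68, 99), (39, 78, 126), (55, 113, 182), (72, 146, 233), (82, 165, 255)]
162 X mm at z=.034 56.2  .032 56.1 .012 54.8
163 X mm at z=.034 55.7  .032 55.6 .012 54.3
164 X mm at z=.034 55.3  .032 55.1 .012 53.7
165 X mm at z=.034 54.8  .032 54.7 .012 53.2
166 X mm at z=.034 54.4  .032 54.2 .012 52.7
167 X mm at z=.034 53.9  .032 53.8 .012 52.2
168 X mm at z=.034 53.5  .032 53.3 .012 51.7
169 X mm at z=.034 53.0  .032 52.8 .012 51.2
170 X mm at z=.034 52.6  .032 52.4 .012 50.7
171 X mm at z=.034 52.1  .032 51.9 .012 50.1
172 X mm at z=.034 51.6  .032 51.5 .012 49.6
```

View pics/w5c.png

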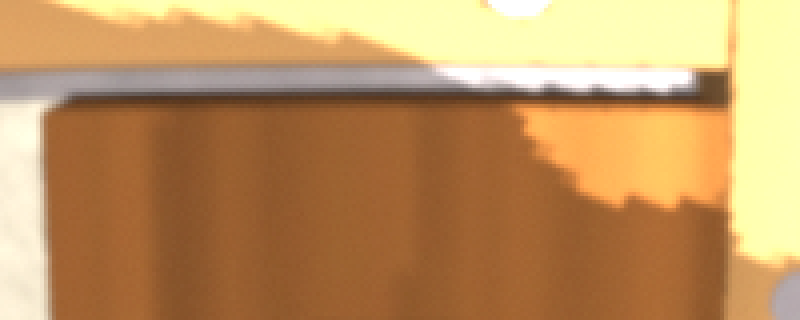

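The gap is real: about 3.5 mm of board shows in front of the short fence, so friction took up the x push. Unload, step to the short fence nearly weightless, then add y.

```bash

python3 -m inch '[{"x":0.02,"y":-0.05,"z":-0.05,"yaw":0}]' >/dev/null
python3 go.py .590 -.153 .055 20.3
for i in 1 2 3; do python3 -m inch '[{"x":0.08,"y":0,"z":0,"yaw":0}]' >/dev/null
python3 go.py .590 -.153 .055 20.3;done

```

```text
t 12.18 pos [ 0.5861 -0.1519  0.0556] rot [179.68   0.49  20.29] F [ 0.14  0.44 -2.21] w 0.0218 j [  4.  24. -21.   1. -46. 106.]
units x 0.13 y 0.10 z 0.02 yaw -0.00
tool push x -0.3 y 0.4 down -2.2
t 12.27 pos [ 0.5877 -0.1513  0.0552] rot [179.68   0.53  20.27] F [-3.11 -0.72  6.  ] w 0.0216 j [  4.  24. -21.   1. -46. 106.]
units x 0.06 y 0.09 z 0.01 yaw -0.01
tool push x 3.2 y 0.4 down 6.0
t 12.35 pos [ 0.5898 -0.1511  0.0552] rot [179.66   0.56  20.28] F [-3.91 -1.43  6.61] w 0.0216 j [  4.  24. -20.   1. -46. 106.]
units x -0.02 y 0.07 z 0.01 yaw -0.01
tool push x 4.2 y 0.0 down 6.6
t 12.43 pos [ 0.5901 -0.1511  0.0551] rot [179.69   0.78  20.26] F [-13.96   0.18  12.5 ] w 0.0219 j [  4.  25. -20.   1. -46. 105.]
units x -0.03 y 0.07 z 0.00 yaw -0.01
tool push x 13.0 y 5.0 down 12.5
```

The short fence is now really reached: sliding took 4 N, then a stop at 13 N, 3.5 mm further on. Now the y push.

```bash

python3 -m inch '[{"x":0.02,"y":0.08,"z":-0.04,"yaw":0}]' >/dev/null
python3 go.py .590 -.153 .055 20.3
for i in 1 2; do python3 -m inch '[{"x":0.08,"y":0.07,"z":-0.03,"yaw":0}]' >/dev/null
python3 go.py .590 -.153 .055 20.3;done

```

```text
t 12.52 pos [ 0.5903 -0.1519  0.0554] rot [179.82   0.87  20.21] F [-3.69 17.81 -0.52] w 0.0219 j [  4.  25. -20.   1. -46. 106.]
units x -0.03 y 0.04 z 0.02 yaw -0.02
tool push x -2.7 y 18.0 down -0.5
t 12.6 pos [ 0.5904 -0.1516  0.0553] rot [-179.99    1.08   20.16] F [-14.76  10.26   9.93] w 0.0221 j [  4.  25. -20.   0. -47. 106.]
units x -0.03 y 0.05 z 0.01 yaw -0.04
tool push x 10.3 y 14.7 down 9.9
t 12.68 pos [ 0.5904 -0.1516  0.0553] rot [-179.81    1.33   20.12] F [-10.64   7.39   8.57] w 0.022 j [  4.  25. -19.   0. -47. 106.]
units x -0.03 y 0.05 z 0.01 yaw -0.04
tool push x 7.4 y 10.6 down 8.6
```

```bash

python3 -m inch '[{"x":0.15,"y":0.1,"z":-0.07,"yaw":0}]' >/dev/null
python3 go.py .590 -.153 .055 20.3; python3 tilt.py w6; python3 gap.py w6; python3 go.py .590 -.153 .055 20.3

```

```text
t 12.77 pos [ 0.5906 -0.1517  0.0555] rot [-179.56    1.74   20.07] F [-17.57   9.32   5.26] w 0.0216 j [  4.  25. -19.   0. -48. 106.]
units x -0.04 y 0.04 z 0.02 yaw -0.06
tool push x 13.2 y 14.8 down 5.3
plate 7637 slopes x -0.0086 y 0.0052 z@centroid 0.0347 X 0.019 0.048
table ahead 63716 slopes x 0.0014 y -0.0005 z@centroid 0.0005 X 0.09 0.184
paper left 7211 slopes x 0.0022 y -0.0019 z@centroid 0.0128 X 0.011 0.05
t 12.82 pos [ 0.5906 -0.1517  0.0555] rot [-179.53    1.8    20.07] F [-15.63   9.72  10.93] w 0.0222 j [  4.  25. -19.   0. -48. 106.]
units x -0.04 y 0.04 z 0.02 yaw -0.06
tool push x 11.3 y 14.5 down 10.9
```

View pics/w6c.png

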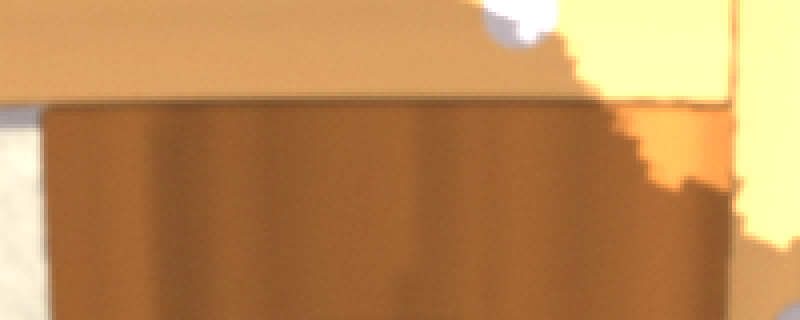

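Flush against both fences, no gap. There is a slight tilt of about 0.01 rad, so one more levelling pass in place, then a final short push.

```bash

python3 -m inch '[{"x":-0.06,"y":-0.04,"z":0.06,"yaw":-0.02},{"x":-0.08,"y":-0.05,"z":0.05,"yaw":-0.01},{"x":-0.08,"y":-0.05,"z":0.05,"yaw":0},{"x":-0.08,"y":-0.05,"z":0.05,"yaw":0},{"x":-0.08,"y":-0.05,"z":0.05,"yaw":0}]' >/dev/null
python3 go.py .590 -.153 .055 20.3
python3 -m inch '[{"x":-0.07,"y":-0.04,"z":0.05,"yaw":0},{"x":-0.07,"y":-0.04,"z":0.05,"yaw":0},{"x":-0.07,"y":-0.04,"z":0.05,"yaw":0},{"x":-0.07,"y":-0.04,"z":0.05,"yaw":0}]' >/dev/null
python3 go.py .590 -.153 .055 20.3

```

```text
t 13.23 pos [ 0.5899 -0.1513  0.0549] rot [179.86   0.97  20.47] F [ 1.   -0.69  6.93] w 0.0216 j [  4.  25. -20.   1. -46. 106.]
units x -0.02 y 0.06 z -0.00 yaw 0.04
tool push x -0.7 y -1.0 down 6.9
t 13.57 pos [ 0.59   -0.1511  0.055 ] rot [179.45   0.28  20.6 ] F [-1.22  1.03  8.97] w 0.0217 j [  4.  24. -21.   1. -45. 106.]
units x -0.03 y 0.07 z -0.00 yaw 0.07
tool push x 0.8 y 1.4 down 9.0
```

```bash

python3 -m inch '[{"x":0.1,"y":0.06,"z":-0.03,"yaw":0.05}]' >/dev/null
python3 go.py .590 -.153 .055 20.3
python3 -m inch '[{"x":0.13,"y":0.08,"z":-0.05,"yaw":0}]' >/dev/null
python3 go.py .590 -.153 .055 20.3; python3 tilt.py w7; python3 gap.py w7; python3 go.py .590 -.153 .055 20.3

```

```text
t 13.65 pos [ 0.5904 -0.1515  0.0551] rot [179.57   0.5   20.34] F [-15.87   6.71   3.17] w 0.0215 j [  4.  24. -20.   1. -46. 105.]
units x -0.04 y 0.05 z 0.01 yaw 0.01
tool push x 12.6 y 11.8 down 3.2
t 13.73 pos [ 0.5905 -0.1516  0.0551] rot [179.78   0.86  20.25] F [-12.93   9.3    4.95] w 0.022 j [  4.  25. -20.   1. -46. 106.]
units x -0.04 y 0.05 z 0.00 yaw -0.01
tool push x 8.9 y 13.2 down 5.0
plate 7613 slopes x -0.0022 y -0.0002 z@centroid 0.0345 X 0.019 0.048
table ahead 63982 slopes x 0.0016 y -0.0005 z@centroid 0.0006 X 0.09 0.185
paper left 7214 slopes x 0.0018 y -0.0013 z@centroid 0.0129 X 0.012 0.05
t 13.78 pos [ 0.5905 -0.1515  0.0551] rot [179.8    0.9   20.27] F [-13.33   8.     8.04] w 0.0214 j [  4.  25. -20.   1. -46. 106.]
units x -0.04 y 0.05 z 0.00 yaw -0.01
tool push x 9.7 y 12.1 down 8.0
```

View pics/w7c.png

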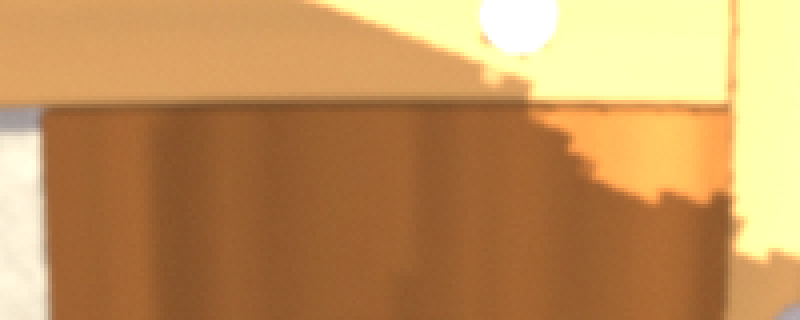

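Flat and flush. One slightly firmer x row for margin over friction, a check that it holds steady, then hand in.

```bash

python3 -m inch '[{"x":0.2,"y":0.1,"z":-0.07,"yaw":0}]' >/dev/null
python3 go.py .590 -.153 .055 20.3; for i in 1 2 3; do python3 tilt.py w8$i | head -1; python3 go.py .590 -.153 .055 20.3|grep -v units; done

```

```text
t 13.87 pos [ 0.5906 -0.1515  0.0551] rot [-179.92    1.43   20.18] F [-18.82   7.97   8.54] w 0.0219 j [  4.  25. -19.   0. -47. 106.]
units x -0.04 y 0.05 z 0.01 yaw -0.03
tool push x 14.9 y 14.0 down 8.5
plate 7613 slopes x -0.0055 y 0.0010 z@centroid 0.0345 X 0.019 0.048
t 13.92 pos [ 0.5907 -0.1515  0.0551] rot [-179.89    1.51   20.18] F [-18.03   8.83  11.85] w 0.0217 j [  4.  25. -19.   0. -47. 106.]
tool push x 13.8 y 14.5 down 11.8
plate 7614 slopes x -0.0044 y 0.0009 z@centroid 0.0345 X 0.019 0.048
t 13.97 pos [ 0.5906 -0.1515  0.0551] rot [-179.91    1.48   20.19] F [-17.53   7.83   9.49] w 0.0221 j [  4.  25. -19.   0. -47. 106.]
tool push x 13.7 y 13.4 down 9.5
plate 7613 slopes x -0.0055 y 0.0010 z@centroid 0.0345 X 0.019 0.048
t 14.02 pos [ 0.5906 -0.1515  0.0551] rot [-179.92    1.46   20.19] F [-16.88   8.23   9.24] w 0.0221 j [  4.  25. -19.   0. -47. 106.]
tool push x 13.0 y 13.6 down 9.2
```

```bash
python3 - <<'E'
from plant import r
print(r.close_job()); s=r.get_state(); print(s["time_s"],s["tcp_pos"],s["contact_force"],s["gripper_width"])
E
```

```text
the job is handed in; nothing more can be done
None
the job is handed in; nothing more can be done
```

I gripped the larger block by its handle, carried it to the board and pressed it into the corner. I handed the job in at about 14 s with the gripper still holding it there.

**Last checks**
- **Flush:** the close wrist view showed no gap at either fence.
- **Flat:** the plate top was 34.5 mm above the table (34 mm expected), and its slope was under 0.006.
- **Push:** the tool pushed about 13–14 N towards each fence and 9–12 N down, steady over 0.15 s. I can't read the fence contacts directly. With paper friction at about 0.47 (from the slide), I estimate roughly 9 N reaches each fence.
- **Grip:** the fingers stood at 22 mm, the handle's thickness, with the grip set to 30 N.

**What went wrong on the way**
- My first push stopped about 3.5 mm short of the short fence because friction took up the force. A close crop showed the gap, and I reseated the block.
- Pushing also tilted the tool a little with each move, so I levelled it twice. It ended about 1.5° off vertical while the block stayed flat.
- The final tool position is about 4.4 mm from the one I worked out for the seat from the first camera images. I trusted the contact with the fences and the view of no gap over that estimate.

I did not take a last overall picture of the other items. The arm stayed clear of them and I felt no unexpected contact.

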